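# Zero the water filter's litre dial and take off its cap

### The job

The bench-top water filter is due for its new cartridge: first wind its litre dial all the way back to the zero stop, then unscrew the blue cap from the filter canister. Nobody remembers whether this one has a right-hand or a left-hand thread, so try it one way and, if it comes up against its stop, the other way. Lift the cap straight up, well clear of the canister, leave the other things on the bench where they are, and finish while still holding the cap up there, steady and level in the gripper, so that a helper can swap the cartridge.

Things in the scene. Friction and masses are not known exactly. Their poses are not given: they have to be found in the camera images.
- litre_dial (a joint): Angle of the litre dial's knob, rad: 0 = the zero stop (pointer at the start of the green arc, towards the filter's front), 2.9 = end of the red arc. It grows clockwise seen from above, so winding back is anticlockwise. Friction 0.05 N m; it stays where it is left. Starts anywhere from 1.4 to 2.8 (yellow or red).
- dial_grip (a point): Grip point of the grey dial knob, on its upright axis, 212 mm above the bench. Round foot 48 mm wide, 6 mm thick, with an upright bar 44 mm long, 14 thick, 34 tall; the point is 23 mm above the foot, 11 below the bar's top. x lies along the bar and turns with it (pointer at the -x end). The knob stands on a white tower, 104 mm wide, top 29 mm below the point.
- cap_grip (a point): Grip point of the loose blue cap (about 120 g, 101 mm across, body 33 mm deep, hollow below), in the upright round ribbed knob on its flat top: 48 mm diameter, 34 mm tall. On the cap's axis, 23 mm above the flat top, 11 below the knob's top, 56 above the cap's lower edge. z up, x towards the white mark on its top. Screwed home it is 209 mm above the bench, 29 above housing_mouth.
- housing_mouth (a point): Centre of the canister's mouth at the rim of its neck (65 mm wide, 84 over the threads), 180 mm above the bench. Fixed to the filter, with its axes: the front (spout) looks to -x, the dial's axis lies 136 mm away towards -y. The filter is 0.15 (x) by 0.29 m (y), fixed to the bench; the spout stands 0.15 m out from the dial tower's axis at 0.15 m height.
- cap: The cap again; origin on its axis at the lower edge. Coarse three-start thread, hand unseen and differing from case to case. Turned from home the loosening way it moves freely, rises by up to 4 mm and can be lifted straight off after 1.0 to 1.5 rad (best 1.25), where the next thread stops it. Turned the other way it hits a hard stop within 0.1 rad.
- bottle: Aluminium drink bottle with black cap, 68 mm diameter, 204 mm tall, standing; origin at the centre of its underside. Bystander.
- jar: Glass jar with bamboo lid, 86 mm diameter, 115 mm tall, standing; origin at the centre of its underside. Bystander.
- new_cartridge: New white filter cartridge with blue ends, 64 mm diameter, 125 mm tall, standing; origin at the centre of its underside. Bystander.
- lunchbox: Navy lunchbox with its grey latch open, 160 by 216 by 66 mm; origin at the centre of its underside. Bystander.
- divider_tray: Mint divider tray, 120 by 170 by 40 mm; origin at the centre of its underside. Bystander.
- spoon: Small steel spoon, 160 mm long, lying flat. Bystander.
Mind the look-alikes: they are no part of the job. Leave any black or purple look-alike of the cap alone.

How it is judged:
On the way, in this order (a step that is already met when the one before it is completed fails the run):
1. the litre dial is back at its zero stop, the cap still on (value of joint litre_dial below 0.08 rad and z of cap_grip in the frame of housing_mouth below 0.036 m), for 0.2 s.
2. the cap is unscrewed and lifted clear of the canister in the gripper (z of cap_grip in the frame of housing_mouth above 0.079 m and contact force between cap and the fingers above 0.5 N), for 0.2 s.
At the end, for the whole second after the job is handed in: The dial reads less than 0.08 rad from its zero stop; the cap is held between the fingers with its lower edge at least 23 mm above the canister's rim (50 mm higher than when screwed home), level within 15 degrees and at rest (under 30 mm/s); the program finishes while holding it (all of step 2 and value of joint litre_dial below 0.08 rad and angle between cap_grip's own z axis and vertical below 0.26 rad and linear speed of cap below 0.03 m/s); the arm keeps its last pose, push and grip.
It fails at once if the drink bottle, glass jar or new cartridge is moved by more than 30 mm or tipped (distance of any of bottle, jar, new_cartridge from where it was at the start of the episode above 0.03 m or angle between any of bottle, jar, new_cartridge's own z axis and vertical above 0.35 rad).
It fails at once if the lunchbox, divider tray or spoon is moved by more than 30 mm or tipped (distance of any of lunchbox, divider_tray, spoon from where it was at the start of the episode above 0.03 m or angle between any of lunchbox, divider_tray, spoon's own z axis and vertical above 0.35 rad).
It also fails if it takes over 64 s, if anything falls off the work surface, if the arm or the gripper's body presses on something with over 40 N, if the wrist force passes 120 N, or if a joint passes its speed limit or range.

### The arm

A 6-joint arm with a two-finger parallel gripper is mounted at the origin on the work surface. World frame = base frame: x ahead of the robot, y to its left, z up, the work surface at z = 0. Lengths are in m, angles in rad, forces in N, time in s.
With the tool pointing down it reaches from about 0.35 to 0.8 m from the base axis. Payload 7.3 kg.
Tool frame: the origin (TCP) lies between the finger pads; the fingertips stand 25 mm ahead of it and the grasp point (between the pads) lies 6 mm ahead of it (r.tip_extent is the distance from the TCP to the fingertips, in m); z points along the fingers, y is the line along which they close (so a half turn about z gives the same grasp; the last joint's range is limited). The gripper opens to 85 mm and grips with 20 to 120 N. Pads are 22 mm wide; open, the fingers measure 114 mm over their backs; the gripper's body (76 mm by 85 mm) begins 54 mm behind the grasp point. The pads swing forward as they close: fully open they stand 13 mm farther back than shut.
Start: joints at [-0.146, 0.342, 1.524, -0, 1.275, -0.146], TCP at [0.525, 0, 0.256] pointing down, gripper open.
Joint ranges: [-2.53, 2.53], [-0.77, 2.02], [0.04, 2.7], [-1, 4.14], [0.28, 2.66], [-3.11, 3.11]. Speed limits (rad/s): [2.57, 2.57, 3.14, 3.14, 3.14, 3.14].

### API

Orientations are given as a unit quaternion [x, y, z, w].
In Python, from workcell import r, command_gripper, optics gives the robot as it stands. The module is installed in compiled form; this text tells all that it offers. Calls block until the motion is done:
- r.reach(position, orientation): joint-space move of the TCP to a pose.
- r.move_straight(position, orientation=None, speed=0.15, max_force=None): straight line of the TCP; orientation=None keeps the orientation; speed is the mean speed in m/s. With max_force (N) it stops when the force on the tool has changed by that much, and returns True; else False.
- r.movej(angles): joint-space move.
- command_gripper(opening, force=None): finger opening in m; force is the grip in N (None keeps the last); returns when the fingers have stopped.
- r.hold(seconds).
- r.solve_ik(position, orientation): joint angles nearest the present ones, or None.
- r.read_state(): the state.
- optics.get_image(name): name is "scene" or "side" or "wrist"; returns (picture, depth): 420x560x3 uint8, red, green, blue; 420x560 float32, m along the optical axis (not along the pixel's ray), 0 where there is no reading.
- optics.camera_model(name): a dict with "K" (3x3 intrinsics, pixels), "R" (3x3) and "t" (3): a world point X has camera coordinates R X + t; the wrist camera has in their place "tool_from_camera" (4x4, takes a point from camera to tool coordinates, whose origin is the TCP and whose axes are the flange's). Camera axes: x right, y down, z forward; pixel columns grow to the right and rows downward; lengths in m; the calibration is good to about 2 mm. A picture is of the moment at which its call begins: read the wrist's pose just before it. camera_model takes no time and is no camera call.
A pose or a line that the arm cannot do raises r.PlanningError and nothing moves.
- r.finish_job(): hands the job in; it is judged then, once.
The state is a dict: "time_s": time; "joint_positions": joint angles; "dq": joint speeds; "tau": joint torques, N m; "eef_pos": TCP position; "eef_rot": TCP orientation; "contact_force": force on the tool from outside, world axes, zero at the start; "torque": the same for the moment, N m; "grip_width": finger opening in m; "grip_force": force on a finger pad.
Only numpy, scipy, OpenCV 4.12 (cv2) and the standard library are available. Lean on these libraries where they do the work, as an engineer would, in place of code of your own. Each camera call takes 0.05 s, during which the arm holds its last target. There are 200 camera calls.

## Working session

There is one attempt and no reset: what is moved stays moved. The work goes in short steps, each a Python script; the robot and the scene stay as the last script left them, time stands still between calls to the robot, and variables do not carry over. Pictures are saved under pics/ and viewed, at most 10 in all, crops included, and the job is handed in when it is done.

```bash
mkdir -p pics; python3 - <<'E'
from workcell import r, optics
import cv2, numpy as np
for n in("scene","side"):
    p,d=optics.get_image(n); m=optics.camera_model(n)
    np.savez(f"pics/{n}.npz",p=p,d=d,K=m["K"],R=m["R"],t=m["t"])
    cv2.imwrite(f"pics/{n}.png",p[:,:,::-1])
    print(n,np.round(-np.array(m["R"]).T@m["t"],3))
print(np.round(optics.camera_model("wrist")["tool_from_camera"],3),optics.camera_model("wrist")["K"]); s=r.read_state();print(s["time_s"],s["eef_rot"],r.tip_extent)
E
```

```text
scene [0.948 0.721 0.755]
side [ 0.411 -0.703  0.91 ]
[[-0.001 -0.959 -0.282  0.071]
 [ 1.    -0.001 -0.001  0.   ]
 [ 0.    -0.282  0.959 -0.118]
 [ 0.     0.     0.     1.   ]] [[295.9573997    0.         276.84313437]
 [  0.         295.9573997  206.23370368]
 [  0.           0.           1.        ]]
0.1 [ 7.07113261e-01  7.07099954e-01 -4.12511962e-04 -5.67067665e-04] 0.025
```

View pics/scene.png

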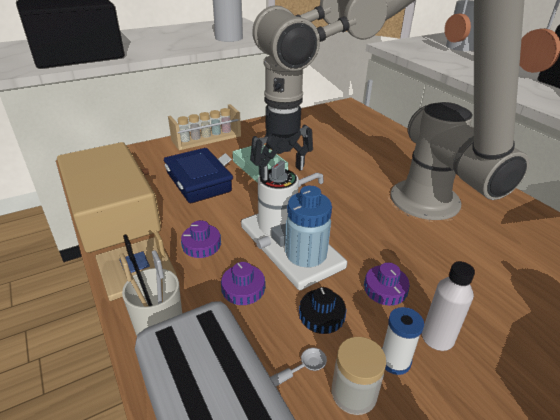

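View pics/side.png

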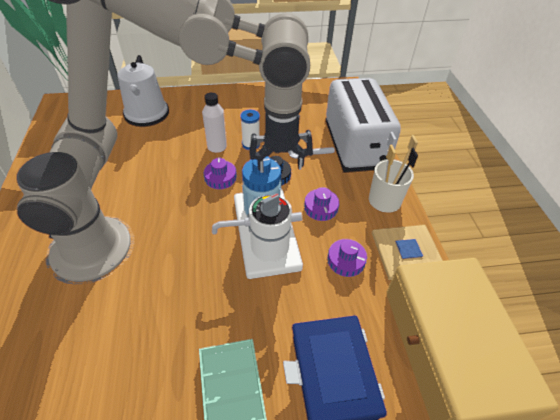

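The only blue cap is the one on the canister, at scene (310,203) and side (262,175). The others, purple and black, lie on the bench: scene (200,238), (243,283), (387,284) and (322,308). The dial is on the white tower at scene (279,178), side (268,210). Next I'll make a point cloud and an enlarged crop.

```bash
cat > h.py <<'E'
import numpy as np, cv2
def cloud(p,d,K,R,t):
    v,u=np.indices(d.shape); c=np.stack([(u-K[0,2])/K[0,0]*d,(v-K[1,2])/K[1,1]*d,d],-1)
    return (c-t)@R
def circ(P):
    from scipy.optimize import least_squares
    x0=[*np.median(P[:,:2],0),.04]
    return least_squares(lambda q:np.hypot(P[:,0]-q[0],P[:,1]-q[1])-q[2],x0,loss='soft_l1',f_scale=.002).x
E
python3 - <<'E'
from h import *
ims=[]
for n,(u,v) in(("scene",(295,200)),("side",(265,195))):
    a=np.load(f"pics/{n}.npz"); p,d=a["p"],a["d"]; X=cloud(p,d,a["K"],a["R"],a["t"])
    h=cv2.cvtColor(p,cv2.COLOR_RGB2HSV); z=X[...,2]
    near=np.zeros(d.shape,bool); near[v-55:v+75,u-60:u+60]=1; near&=d>0
    blue=near&(h[...,0]>98)&(h[...,0]<118)&(h[...,1]>130)
    for lo,hi in((.15,.182),(.182,.19),(.195,.213),(.216,.226)):
        P=X[blue&(z>lo)&(z<hi)]
        if len(P)>8: print(n,"blue",lo,len(P),np.round(circ(P),4),P.mean(0).round(3),P.min(0).round(3),P.max(0).round(3))
    w=near&(h[...,1]<40)&(h[...,2]>130)
    for lo,hi in((.06,.17),):
        P=X[w&(z>lo)&(z<hi)]; print(n,"white",len(P),P.mean(0).round(3),np.round(circ(P),4))
    g=near&~blue&(z>.178)&(z<.235); P=X[g]; print("dialtop",len(P),P.mean(0).round(3),P.min(0).round(3),P.max(0).round(3))
    ims.append(cv2.resize(p[v-60:v+60,u-60:u+60,::-1],(400,400),interpolation=cv2.INTER_CUBIC))
cv2.imwrite("pics/crop.png",np.hstack(ims))
E
```

```text
scene blue 0.15 375 [0.4829 0.0636 0.0505] [0.507 0.097 0.17 ] [0.44  0.038 0.155] [0.535 0.117 0.182]
scene blue 0.182 549 [0.4843 0.0646 0.0404] [0.492 0.078 0.187] [0.435 0.018 0.183] [0.534 0.115 0.19 ]
scene blue 0.195 135 [280.8681 456.8661 535.969 ] [0.493 0.079 0.204] [0.465 0.056 0.195] [0.508 0.09  0.213]
scene blue 0.216 187 [0.4865 0.0663 0.0178] [0.485 0.068 0.221] [0.462 0.042 0.216] [0.508 0.088 0.224]
scene white 1124 [ 0.508 -0.037  0.12 ] [ 0.467  -0.0951  0.0829]
dialtop 821 [ 0.495 -0.045  0.192] [ 0.433 -0.118  0.178] [0.543 0.105 0.227]
side blue 0.15 255 [0.4821 0.0633 0.0513] [0.482 0.022 0.171] [0.433 0.008 0.155] [0.534 0.066 0.182]
side blue 0.182 477 [0.4828 0.0639 0.0407] [0.479 0.047 0.186] [0.434 0.01  0.182] [0.531 0.103 0.19 ]
side blue 0.195 74 [0.482  0.0628 0.0243] [0.481 0.045 0.203] [0.459 0.037 0.195] [0.507 0.066 0.213]
side blue 0.216 66 [0.4812 0.0588 0.0188] [0.481 0.053 0.22 ] [0.459 0.037 0.216] [0.504 0.074 0.223]
side white 1296 [ 0.471 -0.096  0.119] [ 0.484  -0.0263  0.0955]
dialtop 1122 [ 0.489 -0.074  0.19 ] [ 0.432 -0.126  0.178] [0.54  0.1   0.226]
```

View pics/crop.png

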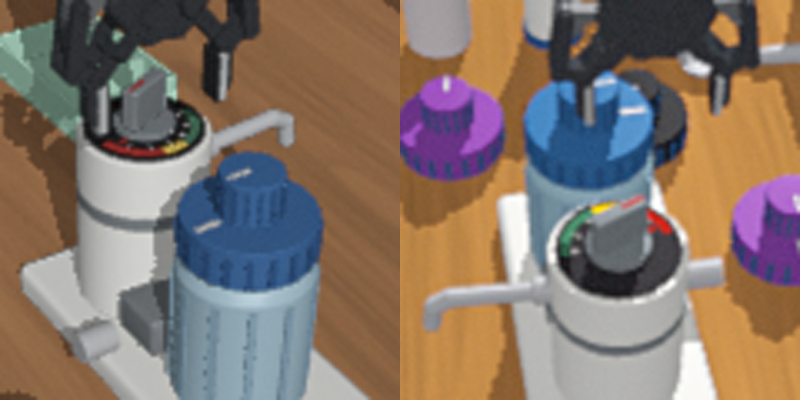

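The crops confirm it: a blue cap with a white mark sits on the clear canister. The grey dial bar has its red pointer in the yellow/red range. I'll go up and look down on the dial with the wrist camera.

```bash
python3 - <<'E'
from h import *
from workcell import r, optics
from scipy.spatial.transform import Rotation as Ro
for n in("scene","side"):
    a=np.load(f"pics/{n}.npz"); X=cloud(*[a[k] for k in("p","d","K","R","t")]); h=cv2.cvtColor(a["p"],cv2.COLOR_RGB2HSV)
    rr=np.hypot(X[...,0]-.487,X[...,1]+.072)
    m=(X[...,2]>.1)&(X[...,2]<.17)&(rr<.062)&(h[...,1]<50); print(n,m.sum(),circ(X[m]))
q=[.70710678,.70710678,0,0]
r.move_straight([.525,0,.34]); r.reach([.487,-.072,.34],q); r.hold(.2)
s=r.read_state(); p,d=optics.get_image("wrist"); m=optics.camera_model("wrist")
T=np.array(m["tool_from_camera"]); Rw=Ro.from_quat(s["eef_rot"]).as_matrix()
Rc=(Rw@T[:3,:3]); c=Rw@T[:3,3]+s["eef_pos"]
np.savez("pics/w1.npz",p=p,d=d,K=m["K"],R=Rc.T,t=-Rc.T@c)
X=cloud(p,d,m["K"],Rc.T,-Rc.T@c)
h=cv2.cvtColor(p,cv2.COLOR_RGB2HSV); rr=np.hypot(X[...,0]-.487,X[...,1]+.072)
b=(X[...,2]>.216)&(X[...,2]<.23)&(rr<.04)
P=X[b]; print("bar top",len(P),P.mean(0)); 
rect=cv2.minAreaRect((P[:,:2]*1000).astype(np.float32)); print(rect); print(cv2.boxPoints(rect))
red=b&((h[...,0]<8)|(h[...,0]>172))&(h[...,1]>120); print("red",red.sum(),X[red].mean(0), np.argwhere(red).mean(0))
bl=(h[...,0]>98)&(h[...,0]<118)&(h[...,1]>130)&(X[...,2]>.216)&(X[...,2]<.23); print("knob",bl.sum(),X[bl].mean(0),cv2.minEnclosingCircle((X[bl][:,:2]*1000).astype(np.float32)))
cv2.imwrite("pics/w1.png",p[:,:,::-1]); print(s["time_s"],s["joint_positions"])
E
```

```text
scene 733 [ 0.48941136 -0.07337597  0.05301517]
side 735 [ 0.48934173 -0.07101253  0.05366964]
bar top 879 [ 0.49142092 -0.0738129   0.22231864]
((491.3153381347656, -75.00241088867188), (43.99367904663086, 14.341680526733398), 28.180673599243164)
[[468.5395   -79.069664]
 [475.31238  -91.71133 ]
 [514.0912   -70.93516 ]
 [507.3183   -58.293495]]
red 69 [ 0.50224239 -0.0693907   0.22365791] [206.53623188 295.        ]
knob 3540 [0.48331833 0.05923463 0.21987872] ((483.92156982421875, 60.376739501953125), 24.549301147460938)
1.4333 [-3.01079139e-01  2.28171166e-01  1.45269486e+00  2.59489332e-04
  1.46146179e+00 -3.02303257e-01]
```

View pics/w1.png

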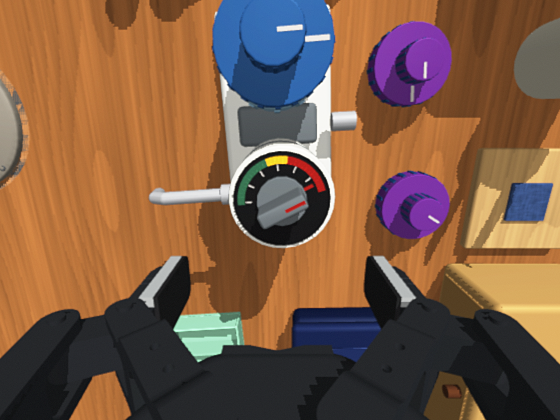

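The pointer's red mark is at (295,206), so the bar lies at 28° in the world frame with the pointer towards +x. It must turn about 155° anticlockwise to the spout side. I'll grip the bar and turn it.

```bash
cat >> h.py <<'E'
from scipy.spatial.transform import Rotation as Ro
def quat(psi): # tool down, closing axis y at world yaw psi
    return (Ro.from_euler('z',psi)*Ro.from_quat([.70710678,.70710678,0,0])).as_quat()
E
python3 - <<'E'
from h import *
from workcell import r, command_gripper
def st(k):
    s=r.read_state(); print(k,round(s["time_s"],2),np.round(s["eef_pos"],4),np.round(s["contact_force"],1),np.round(s["torque"],2),round(s["grip_width"],4),round(s["grip_force"],1),np.round(s["joint_positions"],2)); return s
q=quat(np.radians(28.2-90)); x,y=.490,-.073
r.reach([x,y,.28],q); st("above")
command_gripper(.05,20)
print(r.move_straight([x,y,.219],q,speed=.06,max_force=12)); st("down")
command_gripper(0,30); s=st("grip")
j=np.array(s["joint_positions"])
for tgt in(1.2,2.2,2.55):
    k=j.copy();k[5]-=tgt; r.movej(k); st(tgt)
for tgt in np.arange(2.6,2.86,.04):
    k=j.copy();k[5]-=tgt; r.movej(k); s=st(round(tgt,2))
    if abs(s["torque"][2])>.6: break
E
```

```text
above 2.49 [ 0.4902 -0.0728  0.2802] [0.2 0.2 0.3] [-0.03 -0.05  0.  ] 0.0857 0.0 [-0.3   0.27  1.56  0.    1.31  0.77]
False
down 4.1 [ 0.4903 -0.0731  0.2194] [ 0.4 -0.  -0.2] [-0.07 -0.02 -0.04] 0.0498 0.0 [-0.3   0.32  1.66  0.    1.16  0.78]
grip 4.51 [ 0.4907 -0.074   0.2195] [ 1.  -4.5  0.5] [-0.54 -0.19  0.04] 0.0134 34.8 [-0.3   0.32  1.66 -0.    1.16  0.78]
1.2 5.62 [ 0.4914 -0.0746  0.2195] [ 3.5 -3.9 -4.1] [-0.44 -0.43  0.06] 0.0134 34.3 [-0.3   0.32  1.66 -0.    1.15 -0.42]
2.2 6.56 [ 0.492  -0.0743  0.2195] [ 7.  -2.1 -4.8] [-0.42 -0.95  0.06] 0.0133 34.0 [-0.3   0.32  1.66 -0.    1.15 -1.42]
2.55 6.98 [ 0.4921 -0.0741  0.2196] [ 7.1  0.1 -4.9] [-0.22 -1.06  0.05] 0.0133 34.0 [-0.3   0.32  1.66 -0.    1.15 -1.77]
2.6 7.23 [ 0.4921 -0.074   0.2196] [ 7.2  0.3 -5.4] [-0.25 -1.07  0.08] 0.0135 34.0 [-0.3   0.32  1.66 -0.    1.15 -1.82]
2.64 7.48 [ 0.4921 -0.074   0.2196] [ 7.1 -0.4 -5.2] [-0.21 -1.05  0.09] 0.0139 34.0 [-0.3   0.32  1.66 -0.    1.15 -1.86]
2.68 7.73 [ 0.4921 -0.074   0.2196] [ 7.5 -1.7 -6.1] [-0.2  -1.12  0.06] 0.014 34.0 [-0.3   0.32  1.66 -0.    1.15 -1.9 ]
2.72 7.98 [ 0.4921 -0.0739  0.2196] [ 7.3 -0.4 -4.9] [-0.13 -1.14 -0.54] 0.0139 34.7 [-0.3   0.32  1.66  0.    1.15 -1.94]
2.76 8.23 [ 0.4919 -0.0739  0.2197] [ 6.9 -0.1 -4. ] [-0.04 -0.9  -1.07] 0.0135 53.4 [-0.3   0.32  1.66  0.    1.15 -1.98]
```

The stop came at about 2.70 rad of turn, with a clear torque rise. I'll release, lift, check the dial and look at the cap.

```bash
python3 - <<'E'
from h import *
from workcell import r, command_gripper, optics
s=r.read_state(); p0=np.array(s["eef_pos"])
command_gripper(.05,20); r.move_straight([.4905,-.0735,.29]); command_gripper(.085)
r.reach([.485,-.03,.34],quat(0)); r.hold(.2)
s=r.read_state(); p,d=optics.get_image("wrist"); m=optics.camera_model("wrist")
T=np.array(m["tool_from_camera"]); Rw=Ro.from_quat(s["eef_rot"]).as_matrix()
Rc=Rw@T[:3,:3]; c=Rw@T[:3,3]+s["eef_pos"]
X=cloud(p,d,m["K"],Rc.T,-Rc.T@c); h=cv2.cvtColor(p,cv2.COLOR_RGB2HSV)
rr=np.hypot(X[...,0]-.4905,X[...,1]+.074); b=(X[...,2]>.216)&(X[...,2]<.23)&(rr<.04)
P=X[b]; print(cv2.minAreaRect((P[:,:2]*1000).astype(np.float32)))
red=b&((h[...,0]<8)|(h[...,0]>172))&(h[...,1]>120); print("red",X[red].mean(0))
bl=(h[...,0]>98)&(h[...,0]<118)&(h[...,1]>130)&(X[...,2]>.216)&(X[...,2]<.23); print("knob",bl.sum(),cv2.minEnclosingCircle((X[bl][:,:2]*1000).astype(np.float32)),X[bl].mean(0))
cv2.imwrite("pics/w2.png",p[:,:,::-1]); print(s["time_s"])
E
```

```text
((491.3315734863281, -74.4359359741211), (44.02894592285156, 14.003162384033203), 3.1573641300201416)
red [ 0.47940259 -0.07552184  0.22360597]
knob 3170 ((483.83612060546875, 60.64154815673828), 24.551179885864258) [0.48320073 0.0609229  0.2198373 ]
11.4833
```

View pics/w2.png

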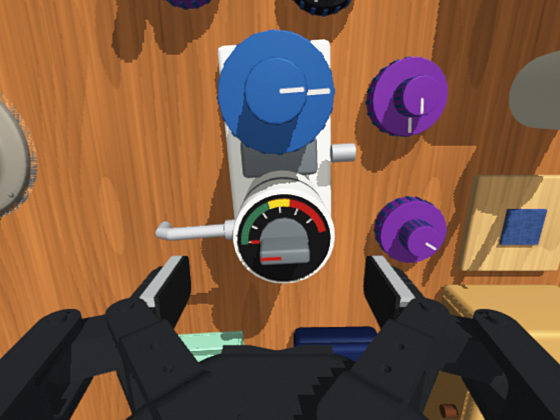

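The dial is at zero: the bar is at 3.2°, matching the filter's yaw, with the pointer (270,259) on the spout side at the start of the green arc. The cap is at about (0.484, 0.0615) with its marks at (292,91) and (318,92). Now I'll grip it and try anticlockwise.

```bash
cat >> h.py <<'E'
def st(r,k):
    s=r.read_state(); print(k,round(s["time_s"],2),np.round(s["eef_pos"],4),np.round(s["contact_force"],1),np.round(s["torque"],2),round(s["grip_width"],4),round(s["grip_force"],1),np.round(s["joint_positions"],2)); return s
E
python3 - <<'E'
from h import *
from workcell import r, command_gripper
x,y=.4838,.0615; q=quat(.1)
r.reach([x,y,.29],q)
print(r.move_straight([x,y,.216],q,speed=.06,max_force=12)); st(r,"down")
command_gripper(.03,60); s=st(r,"grip")
j=np.array(s["joint_positions"])
t0=s["torque"][2]
for a in np.arange(.06,.25,.06):
    k=j.copy();k[5]-=a; r.movej(k); s=st(r,round(a,2))
    if abs(s["torque"][2]-t0)>.7: print("stop"); k[5]=j[5]; r.movej(k); st(r,"back"); break
E
```

```text
False
down 13.42 [0.4841 0.0615 0.2164] [-0.7  0.4 -0.4] [ 0.03 -0.    0.03] 0.0852 0.0 [-0.03  0.31  1.69  0.    1.14 -0.13]
grip 13.86 [0.4841 0.0615 0.2165] [-0.7  0.4  3.3] [-0.03  0.11  0.08] 0.0466 61.4 [-0.03  0.31  1.69 -0.    1.14 -0.13]
0.06 14.11 [0.4839 0.062  0.2166] [-1.1  3.   4.1] [ 0.83  0.24 -0.29] 0.0463 62.2 [-0.03  0.31  1.69  0.    1.14 -0.19]
0.12 14.36 [0.4837 0.063  0.2167] [-1.4  8.6  4.1] [ 1.53  0.48 -1.32] 0.0467 62.4 [-0.03  0.31  1.69  0.    1.14 -0.25]
stop
back 14.61 [0.4843 0.0615 0.2166] [0.  2.5 2.7] [ 0.49  0.08 -0.03] 0.0462 62.3 [-0.03  0.31  1.69 -0.    1.14 -0.13]
```

Anticlockwise hits a hard stop (about -1.3 N m), so it's a left-hand thread. I'll turn clockwise, letting it rise.

```bash
python3 - <<'E'
from h import *
from workcell import r
x,y,z=.4841,.0615,.2165
for a in np.arange(.125,1.26,.125):
    r.reach([x,y,z+.0038*a/1.25],quat(.1-a)); s=st(r,round(a,2))
    if a<1 and abs(s["torque"][2])>1: print("stop"); break
E
```

```text
0.12 14.86 [0.4841 0.0615 0.2167] [-0.3  2.1  1.4] [ 0.4   0.11 -0.12] 0.0462 62.2 [-0.03  0.31  1.68 -0.    1.14 -0.01]
0.25 15.11 [0.4842 0.0616 0.2172] [0.3 1.7 3. ] [ 0.47  0.08 -0.09] 0.0467 62.1 [-0.03  0.31  1.68  0.    1.15  0.11]
0.38 15.36 [0.4845 0.0613 0.2177] [0.2 1.2 1.1] [ 0.26 -0.15 -0.08] 0.0466 62.2 [-0.03  0.31  1.68 -0.    1.15  0.24]
0.5 15.61 [0.4845 0.0613 0.2181] [1.  0.9 2.7] [ 0.14 -0.23 -0.04] 0.0462 62.2 [-0.03  0.31  1.68 -0.    1.15  0.36]
0.62 15.86 [0.4846 0.0614 0.2186] [ 1.4 -1.   3. ] [ 0.17 -0.36 -0.11] 0.0466 62.2 [-0.03  0.31  1.68 -0.    1.15  0.49]
0.75 16.11 [0.4844 0.0614 0.219 ] [0.2 1.2 5.3] [ 0.23 -0.23 -0.07] 0.0466 62.4 [-0.03  0.31  1.68 -0.    1.15  0.61]
0.88 16.36 [0.4844 0.0614 0.2194] [ 0.6 -0.   4.6] [ 0.19 -0.26 -0.07] 0.0464 62.5 [-0.03  0.31  1.68 -0.    1.15  0.74]
1.0 16.61 [0.4841 0.0614 0.2195] [-0.2  1.5  4.3] [ 0.12 -0.08 -0.02] 0.0458 62.4 [-0.03  0.31  1.68 -0.    1.15  0.86]
1.12 16.86 [0.4843 0.0613 0.2196] [2.1 0.  0.4] [ 0.15 -0.47 -0.05] 0.0464 62.0 [-0.03  0.31  1.68 -0.    1.15  0.99]
1.25 17.11 [0.4844 0.0612 0.22  ] [ 3.9  0.5 -2.7] [ 0.03 -0.7  -0.04] 0.0463 61.9 [-0.03  0.31  1.68 -0.    1.15  1.11]
```

```bash
python3 - <<'E'
from h import *
from workcell import r, optics
x,y=.4843,.0613
hit=r.move_straight([x,y,.232],speed=.03,max_force=10); print(hit); s=st(r,"l1")
if not hit:
    print(r.move_straight([x,y,.30],speed=.05,max_force=15)); r.hold(.5); st(r,"l2")
    p=optics.get_image("scene")[0]; w=optics.get_image("side")[0]; cv2.imwrite("pics/e.png",np.hstack([cv2.resize(i[100:300,200:400,::-1],(400,400)) for i in(p,w)]))
E
```

```text
False
l1 17.65 [0.4841 0.0613 0.232 ] [ 2.7  0.9 -0.3] [ 0.16 -0.37  0.02] 0.0464 62.1 [-0.03  0.3   1.66 -0.    1.18  1.12]
False
l2 19.66 [0.4843 0.0613 0.3   ] [ 0.1 -0.  -0.8] [-0.   -0.01 -0.01] 0.0469 62.1 [-0.03  0.24  1.54  0.    1.36  1.12]
```

View pics/e.png

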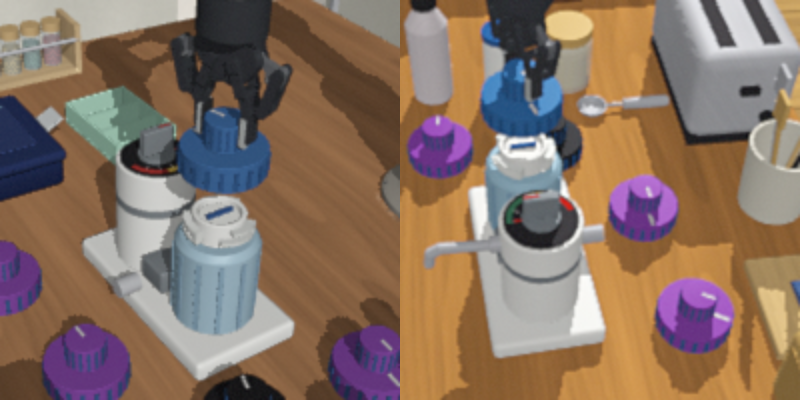

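The cap, at (225,150) in the left half and (522,95) in the right half, is held level well above the open canister. The dial is still at zero, so I'm handing in.

```bash
python3 -c "
from workcell import r
r.hold(.5); print(r.finish_job())"
```

```text
the job is handed in; nothing more can be done
None
```

The job is handed in with the litre dial at its zero stop and the blue cap (it has a left-hand thread) held level about 80 mm above its screwed-home height; no verdict was returned.

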